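# Stamp the maker's mark on a wooden blank

## Task

Cock the spring marking stamp by drawing its red handle back, gently, until the sear catches and holds it; do not force the handle hard against the stop just beyond. Then set the pale wooden blank flat down in the brass-edged nest, and press the yellow button to trip the sear so that the striker flies out by itself and stamps the end of the blank. Leave the blank in the nest with the striker resting on it, and leave the other things on the bench where they are.

Things in the scene. Friction and masses are not known exactly. Their poses are not given: they have to be found in the camera images.
- press: Green marking stamp, fixed to the bench. Base plate 130 (x) by 360 mm (y -193 to +168), 12 mm thick; origin at its underside. +y runs from the nest to the button: drawing back is +y, firing -y. Housing: x -26 to 26, y -60 to +160, top 80 mm above the bench. The handle stands at y -30 when undrawn and runs in a 20 mm wide slot in that top.
- nest (a point): Middle of the nest's floor, 30 mm above the bench, at y -130 of the press, same axes. A pocket 35 (x) by 70 mm (y) between 10 mm high brass lips, 8 mm thick (x sides and +y), and a 24 mm high steel anvil (-y), their top inner edges bevelled 4 mm. The blank drops in, long side along y, with 2.5 mm to spare all round.
- nose (a point): Middle of the striker's nose face, at its -y end, 50 mm above the bench; the rod is 18 mm thick. Undrawn it stands about 15 mm inside the +y end of the nest, so that the blank cannot go in; drawn to the catch it is clear of the nest.
- striker: The sprung striker: rod, nose and red handle. Axes as the press; its origin is the press's origin when fully forward and moves to +y as it is drawn. Force: about 3 N at first, 120 N/m more as drawn, plus a bump of 1 to 3 N, gone again 7 mm before the catch, where the sear's ramp is passed. Let go before the catch it springs back; once caught it settles at the catch and stays.
- handle (a point): On the axis of the red handle, an upright post 16 mm thick, top 130 mm above the bench; the point is 105 mm up. Push it to +y with shut fingertips on its -y side, or pinch it. The catch is set by a hidden collar and differs each time: 26 to 50 mm of draw. 3 mm past the catch the draw ends at a sprung stop: draw until that is just felt, then let the handle come back onto the sear.
- buffer: The sprung rubber stop inside the housing's +y end, 14 by 8 by 14 mm, origin at its middle; out of sight. The collar on the rod meets it 3 mm past the catch, wherever that is. It gives 1 mm per 4 N, solid after 8 mm; more than 15 N on it harms it: that is about 21 to 24 N on the handle in all.
- slide (a joint): How far the striker is drawn, in m: 0 fully forward with the nest empty, 0.026 to 0.050 when caught by the sear, about 0.010 when its nose rests on a blank in the nest, 0.064 the most.
- button (a point): Middle of the top of the yellow round trip button, 24 mm across, on top of the housing at y +115 of the press, 100 mm above the bench (a 36 mm collar round it is 85 mm above the bench). Press it straight down: the cocked sear lets go after about 6 mm and takes about 6 to 8 N; it bottoms at 11 mm and springs back up when let go.
- trigger (a joint): How far the button is pressed down, in m: 0 up, 0.011 bottomed.
- blank_mid (a point): Centre of the loose pale wooden blank, 30 mm (its x) by 65 mm (its y) by 32 mm high, 55 g or so; it lies flat on the bench, and either end may go to the striker. Grasp it across the 30 mm.
- old_stamp: Bystander: a hand stamp with a turned dark wooden handle, 45 by 45 mm and 76 mm high, origin under its middle. Leave it alone.
- tin: Bystander: an orange tin, 56 mm across and 55 mm high, origin under its middle. Leave it alone.
- red_block: Bystander: a reddish-brown block lying on the bench, 35 by 60 by 22 mm high, origin under its middle. Leave it alone.
- blank: The same blank; this point is the middle of its underside.

How it is judged:
By the outcome, as a careful person would: the job done as asked, in the order asked, and still so for the second after the job is handed in, with the robot touching nothing.
It also fails if it takes over 61 s, if anything falls off the work surface, if the arm or the gripper's body presses on something with over 40 N, if the wrist force passes 120 N, or if a joint passes its speed limit or range.

## Robot

A 6-joint arm with a two-finger parallel gripper is mounted at the origin on the work surface. World frame = base frame: x ahead of the robot, y to its left, z up, the work surface at z = 0. Lengths are in m, angles in rad, forces in N, time in s.
With the tool pointing down it reaches from about 0.3 to 1 m from the base axis. Payload 5.1 kg.
Tool frame: the origin (TCP) lies at the centre of the arm's flange, where the gripper is bolted on; the fingertips stand 190 mm ahead of it and the grasp point (between the pads) lies 171 mm ahead of it (bot.tips_ahead is the z of the fingertips in the tool frame, in m); z points along the fingers, y is the line along which they close (so a half turn about z gives the same grasp; the last joint's range is limited). The gripper opens to 95 mm and grips with 3 to 60 N. Pads are 20 mm wide; open, the fingers measure 119 mm over their backs; the gripper's body (75 mm by 180 mm) begins 59 mm behind the grasp point.
Start: joints at [-1.392, 0.124, 1.65, -0, 1.367, -0.083], TCP at [0.168, -0.628, 0.405] pointing down, gripper open.
Joint ranges: [-2.61, 2.61], [-1.02, 2.33], [0.03, 2.71], [-1.35, 4.49], [0.32, 2.68], [-2.91, 2.91]. Speed limits (rad/s): [2.57, 2.57, 3.14, 3.14, 3.14, 3.14].

## Interface

Orientations are given as a rotation vector (axis times angle).
In Python, from rig import bot gives the robot as it stands.
- The arm moves only by the shell command python3 -m inch 'ROWS' [OPENING] [FORCE]. ROWS is JSON, one flat list of numbers, 6 for each row, row after row: the shift along the tool's x, y, z as a fraction of full scale, then the turn, a rotation vector about the tool's x, y, z as a fraction of full scale. A call has exactly 8 rows; each row shifts and turns the commanded pose from where the row before left it, along the tool's axes as they then stand; what a row does not reach is not made up. Full scale, the value 1, is 0.25 m for a shift and 90 degrees for a turn. A row lasts 1/12 s, in which the tool goes at most 41.7 mm and 7.16 degrees, less where a joint would pass 70% of its speed; a pose out of reach is approached as far as the arm can. A call with a number of a shift or a turn outside -1 to 1 is refused whole. A call with a gripper value outside its range is refused whole. OPENING is the closure, from 0 (fully open) to 1 (shut), set as the call begins (- or left out, the last holds). The fingers move at their own pace and stop on an object; FORCE is the grip in N (left out, the last holds). Time passes only in rows, so rows that do not move let the fingers close, or fill a call up. It gives the time, the measured TCP pose, the force, the opening and the grip force at its end, in the units of the state.
- bot.get_state(): the state, without advancing time (a new reading comes with each control period).
- bot.capture(name): name is "side" or "top"; returns a dict with "image" (420x560x3 uint8, red, green, blue), "range_z" (420x560 float32, m along the optical axis (not along the pixel's ray), 0 where there is no reading), "camera_matrix" (3x3 intrinsics, pixels), "R" (3x3) and "t" (3): a world point X has camera coordinates R X + t. Camera axes: x right, y down, z forward; pixel columns grow to the right and rows downward; lengths in m; the calibration is good to about 2 mm. A picture is of the moment at which its call begins.
- bot.hand_in(): hands the job in; it is judged then, once.
The state is a dict: "t": time; "qpos": joint angles; "qd": joint speeds; "effort": joint torques, N m; "eef_pos": TCP position; "tcp_rot": TCP orientation; "contact_force": force on the tool from outside, world axes, zero at the start; "torque": the same for the moment, N m; "opening": finger opening in m; "finger_force": force on a finger pad.
Only numpy, scipy, OpenCV 4.12 (cv2) and the standard library are available. Lean on these libraries where they do the work, as an engineer would, in place of code of your own. Each camera call takes 0.05 s, during which the arm holds its last target. There are 200 camera calls.

## Working session

There is one attempt and no reset: what is moved stays moved. The work goes in short steps, Python scripts to look and compute and a shell command to move; the robot and the scene stay as the last step left them, time stands still between calls to the robot, and variables do not carry over. Pictures are saved under pics/ and viewed, at most 10 in all, crops included, and the job is handed in when it is done.

```bash
mkdir -p pics; cat > h.py <<'E'
import numpy as np, cv2
from scipy.spatial.transform import Rotation as Rn
from rig import bot
def cap(n,f):
    c=bot.capture(n); cv2.imwrite(f'pics/{f}.png',c['image'][...,::-1]); np.savez(f'pics/{f}.npz',**c); return c
def cloud(c):
    z=np.asarray(c['range_z'],float); K=np.asarray(c['camera_matrix']); v,u=np.mgrid[:z.shape[0],:z.shape[1]]
    P=np.stack([(u-K[0,2])/K[0,0]*z,(v-K[1,2])/K[1,1]*z,z],-1)
    W=(P-np.asarray(c['t']))@np.asarray(c['R']); W[z==0]=np.nan; return W
E
python3 - <<'E'
from h import *
a=cap('top','top0'); b=cap('side','side0')
s=bot.get_state(); print(s)
for c in(a,b): print(c['R'],c['t'],c['camera_matrix'])
E
```

```text
{'t': 0.1, 'qpos': array([-1.39157749e+00,  1.24457957e-01,  1.65153504e+00, -2.22758433e-05,
        1.36746684e+00, -8.26517384e-02]), 'qd': array([-0.00049607, -0.00204214, -0.00262793,  0.00146579, -0.00031791,
       -0.00140124]), 'effort': array([-2.88720985e-04, -4.18879938e+01, -3.61096716e+01,  7.76478695e-02,
        4.61403374e-02, -6.73403042e-05]), 'eef_pos': array([ 0.16817529, -0.62764096,  0.40359934]), 'tcp_rot': array([-3.11285236e+00, -4.09934661e-01,  1.75678211e-04]), 'contact_force': array([-0.32485878, -0.38618615,  0.05578799]), 'torque': array([-4.31769610e-02,  6.36473686e-05,  1.88631634e-02]), 'finger_force': 0.0, 'opening': 0.09516255103417892}
[[ 0.02638326 -0.99942659  0.02122306]
 [-0.98720784 -0.02938841 -0.15670676]
 [ 0.15724061 -0.01681713 -0.98741712]] [-0.03181272  0.51403934  1.19831016] [[522.48163162   0.         279.68329266]
 [  0.         522.48163162 224.52462466]
 [  0.           0.           1.        ]]
[[-0.88440393 -0.46665754  0.00777383]
 [-0.34033077  0.63341398 -0.69495446]
 [ 0.31938168 -0.61726613 -0.71901173]] [0.46151163 0.23146028 0.74442321] [[392.25056606   0.         278.75003581]
 [  0.         392.25056606 204.55300779]
 [  0.           0.           1.        ]]
```

View pics/top0.png

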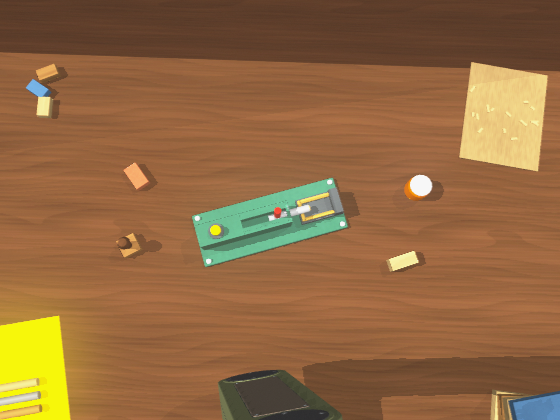

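View pics/side0.png

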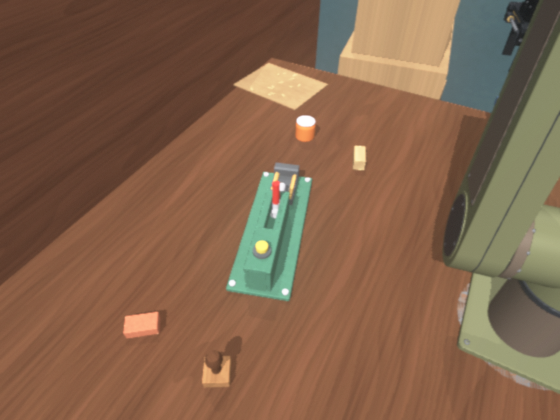

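The top view shows the press's button at (216,230), handle at (277,212), nest at (320,207), blank at (403,261) and tin at (420,187). The side view shows the same layout.

```bash
cat > m.py <<'E'
from h import *
import sys
def seg(c,lo,hi,box):
    hsv=cv2.cvtColor(np.ascontiguousarray(c['image']),cv2.COLOR_RGB2HSV)
    m=cv2.inRange(hsv,np.array(lo),np.array(hi))>0
    k=np.zeros_like(m);k[box[1]:box[3],box[0]:box[2]]=1
    return m&k
if __name__=='__main__':
    c=dict(np.load('pics/top0.npz')); W=cloud(c)
    m=seg(c,(20,120,120),(35,255,255),(205,220,228,241))&(W[...,2]>.085); print('button',m.sum(),np.nanmean(W[m],0))
    m=(seg(c,(0,120,80),(8,255,255),(265,200,290,222))|seg(c,(172,120,80),(180,255,255),(265,200,290,222)))
    mt=m&(W[...,2]>.12); print('handle',m.sum(),mt.sum(),np.nanmean(W[mt],0),np.nanmax(W[m][:,2]))
    m=seg(c,(15,30,120),(35,200,255),(380,245,425,275)); mt=m&(W[...,2]>.025)
    p=W[mt]; print('blank',mt.sum(),p.mean(0)); 
    r=cv2.minAreaRect((p[:,:2]*1000).astype(np.float32)); print(r)
    m=seg(c,(60,60,30),(90,255,255),(185,170,355,270)); mt=m&(W[...,2]<.02)&(W[...,2]>.004)
    p=W[mt]; print('plate',p[:,2].mean(),cv2.minAreaRect((p[:,:2]*1000).astype(np.float32)))
    mt=m&(W[...,2]>.07)&(W[...,2]<.083); p=W[mt]; print('house',p[:,2].mean(),cv2.minAreaRect((p[:,:2]*1000).astype(np.float32)))
    m=seg(c,(20,80,80),(35,255,255),(296,190,345,222)); p=W[m&(W[...,2]>.025)]; print('lips',len(p),p.mean(0),cv2.minAreaRect((p[:,:2]*1000).astype(np.float32)))
    for u,v in((197,218),(330,182),(342,224),(208,261)): print(W[v,u])
E
python3 m.py
python3 - <<'E'
import cv2
i=cv2.imread('pics/top0.png')[165:280,185:435]
cv2.imwrite('pics/top0c.png',cv2.resize(i,None,fx=3.2,fy=3.2,interpolation=cv2.INTER_CUBIC))
E
```

```text
button 96 [0.48895149 0.12850016 0.09897578]
handle 65 43 [ 0.53177778 -0.00917633  0.12863456] 0.1338779144758787
blank 350 [ 0.43861582 -0.31226261  0.03226123]
((438.7599182128906, -312.503173828125), (29.87713623046875, 65.11499786376953), 19.830585479736328)
plate 0.011849733699693716 ((527.176513671875, 7.371337890625), (129.72230529785156, 358.3114013671875), 17.517887115478516)
house 0.0789174120352159 ((508.9554748535156, 67.22572326660156), (53.40644836425781, 219.40151977539062), 17.16298484802246)
lips 293 [ 0.56146339 -0.09749429  0.03753835] ((562.6193237304688, -100.86178588867188), (53.85125732421875, 79.03704071044922), 17.68158721923828)
[0.5290492  0.18268207 0.01392451]
[ 0.62897647 -0.13899477  0.01250049]
[ 0.52435644 -0.16884291  0.01674999]
[0.42541806 0.1508032  0.01688883]
```

View pics/top0c.png

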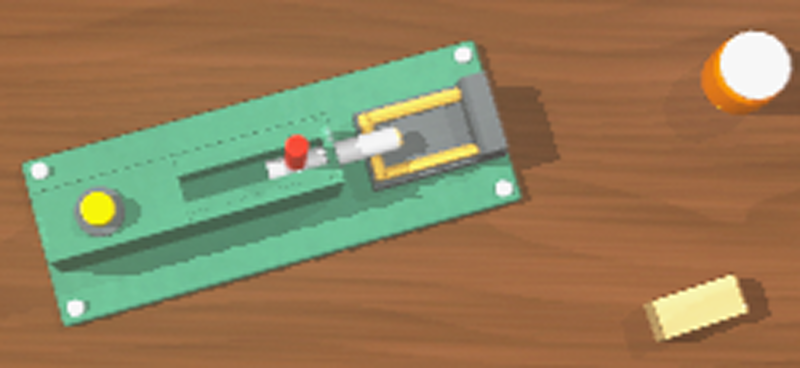

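The press yaw is 17.3° and the fits agree to under 1 mm, with the origin at about (.5233,.0190). The nest is at (.562,-.105), and the blank at (.4386,-.3125) with yaw 19.8°. I'll shut the fingers and move towards the handle.

```bash
cat > g.py <<'E'
# usage: g.py px py tipz [yawdeg] : target for the tool in press frame (mm), prints remaining move in tool axes
from h import *
import sys
O=np.array([.5233,.0190]);th=np.radians(17.3)
X=np.array([np.cos(th),np.sin(th)]);Y=np.array([-np.sin(th),np.cos(th)])
s=bot.get_state();p=s['eef_pos'];R=Rn.from_rotvec(s['tcp_rot'])
d=p[:2]-O
print('t %.2f press xy %.1f %.1f tipz %.1f'%(s['t'],d@X*1e3,d@Y*1e3,(p[2]-bot.tips_ahead)*1e3),'head %.2f'%np.degrees(np.arctan2(*R.as_matrix()[1::-1,0])),'tilt',R.as_matrix()[:2,2].round(4),'F press x %.2f y %.2f z %.2f'%(s['contact_force'][:2]@X,s['contact_force'][:2]@Y,s['contact_force'][2]),'open %.4f grip %.1f'%(s['opening'],s['finger_force']))
if len(sys.argv)>3:
    a=[float(v)/1e3 for v in sys.argv[1:4]]
    tg=np.append(O+X*a[0]+Y*a[1],a[2]+bot.tips_ahead)
    yaw=np.radians(float(sys.argv[4]) if len(sys.argv)>4 else 107.3)
    c,q=np.cos(yaw),np.sin(yaw);Rt=Rn.from_matrix(np.array([[c,q,0],[q,-c,0],[0,0,-1]]))
    print('shift now-axes',(R.inv().apply(tg-p)/.25).round(4),'shift target-axes',(Rt.inv().apply(tg-p)/.25).round(4),'turn',((R.inv()*Rt).as_rotvec()/(np.pi/2)).round(4))
E
python3 -m inch '[0.12,-0.11,0,0,0,0, 0.12,-0.11,0,0,0,0, 0.12,-0.11,0,0,0,0, 0.12,-0.11,0,0,0,0, 0.12,-0.11,0,0,0,0, 0.12,-0.11,0,0,0,0, 0.12,-0.11,0,0,0,0, 0.12,-0.11,0,0,0,0]' 1 20
python3 g.py 0 -62 98
```

```text
t: 0.77
eef_pos: [0.3435, -0.3513, 0.4043]
tcp_rot: [-3.114, -0.409, 0.0]
contact_force: [1.3, -0.1, -0.5]
opening: 0.0469
finger_force: 0.0
t 0.77 press xy -281.8 -300.1 tipz 214.2 head 14.97 tilt [-0.0002  0.0004] F press x 1.25 y -0.46 z -0.53 open 0.0469 grip 0.0
shift now-axes [ 1.0874 -0.9973  0.4652] shift target-axes [0.9524 1.1271 0.4649] turn [-2.0000e-04 -2.0000e-04 -1.0259e+00]
```

```bash
python3 -m inch '[0.12,-0.11,0,0,0,0, 0.12,-0.11,0,0,0,0, 0.12,-0.11,0,0,0,0, 0.12,-0.11,0,0,0,0, 0.12,-0.11,0,0,0,0, 0.12,-0.11,0,0,0,0, 0.12,-0.11,0,0,0,0, 0.05,-0.04,0,0,0,0]'
python3 -m inch '[0,0,0,0,0,-0.075, 0,0,0,0,0,-0.075, 0,0,0,0,0,-0.075, 0,0,0,0,0,-0.075, 0,0,0,0,0,-0.075, 0,0,0,0,0,-0.075, 0,0,0,0,0,-0.075, 0,0,0,0,0,-0.075]' >/dev/null
python3 -m inch '[0,0,0,0,0,-0.075, 0,0,0,0,0,-0.075, 0,0,0,0,0,-0.075, 0,0,0,0,0,-0.075, 0,0,0,0,0,-0.075, 0,0,0,0,0,-0.05, 0,0,0,0,0,0, 0,0,0,0,0,0]' >/dev/null
python3 g.py 0 -62 98
```

```text
t: 1.43
eef_pos: [0.5068, -0.0964, 0.4044]
tcp_rot: [-3.112, -0.416, -0.0]
contact_force: [0.4, -0.7, 0.7]
opening: 0.0008
finger_force: 0.0
t 2.77 press xy -52.4 -108.3 tipz 214.2 head 107.12 tilt [-0.0007  0.0003] F press x -0.11 y -0.35 z 0.12 open 0.0006 grip 0.0
shift now-axes [0.1857 0.2094 0.4649] shift target-axes [0.1853 0.2097 0.4649] turn [-0.0004 -0.0003 -0.002 ]
```

```bash
python3 -m inch '[0.04,0.042,0.03,0,0,0, 0.04,0.042,0.05,0,0,0, 0.04,0.042,0.06,0,0,0, 0.035,0.042,0.07,0,0,0, 0.03,0.042,0.08,0,0,-0.002, 0,0,0.09,0,0,0, 0,0,0.075,0,0,0, 0,0,0.01,0,0,0]' >/dev/null
python3 -m inch '[0,0,0,0,0,0, 0,0,0,0,0,0, 0,0,0,0,0,0, 0,0,0,0,0,0, 0,0,0,0,0,0, 0,0,0,0,0,0, 0,0,0,0,0,0, 0,0,0,0,0,0]' >/dev/null
python3 g.py 0 -48 98
python3 - <<'E'
from h import *
a=cap('side','s1');b=cap('top','t1')
i=np.hstack([cv2.resize(cv2.imread('pics/s1.png')[130:260,210:340],(390,390)),cv2.resize(cv2.imread('pics/t1.png')[150:280,210:340],(390,390))])
cv2.imwrite('pics/c1.png',i)
E
```

```text
t 4.10 press xy 0.2 -62.2 tipz 98.7 head 107.43 tilt [ 0.0004 -0.0001] F press x 0.00 y 0.55 z -0.03 open 0.0003 grip 0.0
shift now-axes [ 0.0569 -0.0008  0.0026] shift target-axes [ 0.0569 -0.0009  0.0026] turn [0.0002 0.0001 0.0014]
```

View pics/c1.png

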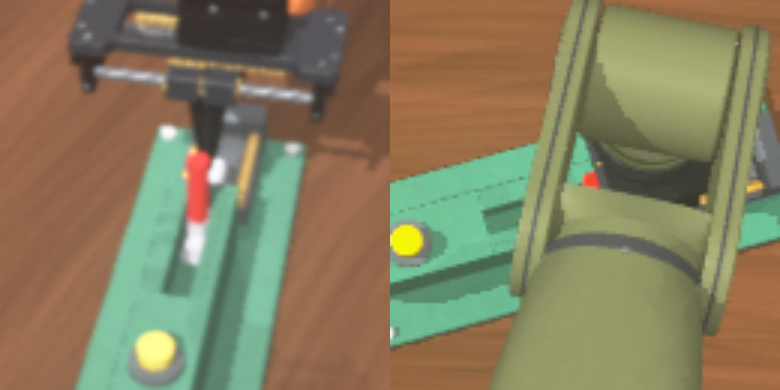

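The shut fingers stand just behind the red handle and are aligned with the slot. Now I'll draw.

```bash
python3 -m inch '[0.012,0,0,0,0,0, 0.012,0,0,0,0,0, 0.012,0,0,0,0,0, 0.012,0,0,0,0,0, 0.012,0,0,0,0,0, 0.008,0,0,0,0,0, 0,0,0,0,0,0, 0,0,0,0,0,0]' >/dev/null
python3 g.py
python3 -m inch '[0.01,0,0,0,0,0, 0.01,0,0,0,0,0, 0.01,0,0,0,0,0, 0.01,0,0,0,0,0, 0.01,0,0,0,0,0, 0.01,0,0,0,0,0, 0.008,0,0,0,0,0, 0,0,0,0,0,0]' >/dev/null
python3 g.py
```

```text
t 4.87 press xy 0.2 -45.3 tipz 98.4 head 107.44 tilt [ 0.0003 -0.0007] F press x -0.13 y -3.15 z -1.33 open 0.0008 grip 1.5
t 5.53 press xy 0.1 -27.9 tipz 98.4 head 107.46 tilt [ 0.0001 -0.0004] F press x 0.49 y -4.68 z -1.79 open 0.0003 grip 2.5
```

```bash
cat > f.py <<'E'
from h import *
import sys
s=bot.get_state();Y=np.array([-np.sin(np.radians(17.3)),np.cos(np.radians(17.3))])
d=(s['eef_pos'][:2]-[.5233,.0190])@Y*1e3+48; f=-(s['contact_force'][:2]@Y)
ex=f-(2.4+.12*d); print('t %.1f draw %.2f F %.2f excess %.2f'%(s['t'],d,f,ex)); sys.exit(ex>3.4)
E
python3 -m inch '[0.006,0,0,0,0,0, 0.006,0,0,0,0,0, 0.006,0,0,0,0,0, 0.006,0,0,0,0,0, 0,0,0,0,0,0, 0,0,0,0,0,0, 0,0,0,0,0,0, 0,0,0,0,0,0]' >/dev/null; python3 f.py &&
python3 -m inch '[0.002,0,0,0,0,0, 0.002,0,0,0,0,0, 0.002,0,0,0,0,0, 0.002,0,0,0,0,0, 0,0,0,0,0,0, 0,0,0,0,0,0, 0,0,0,0,0,0, 0,0,0,0,0,0]' >/dev/null; python3 f.py &&
python3 -m inch '[0.002,0,0,0,0,0, 0.002,0,0,0,0,0, 0.002,0,0,0,0,0, 0.002,0,0,0,0,0, 0,0,0,0,0,0, 0,0,0,0,0,0, 0,0,0,0,0,0, 0,0,0,0,0,0]' >/dev/null; python3 f.py
```

```text
t 6.2 draw 25.65 F 5.21 excess -0.27
t 6.2 draw 25.65 F 5.21 excess -0.27
t 6.2 draw 25.65 F 5.21 excess -0.27False
False
False
```

```bash
sed -i 's/sys.exit(ex>3.4)/sys.exit(int(ex>3.4))/' f.py
python3 -m inch '[0.002,0,0,0,0,0, 0.002,0,0,0,0,0, 0.002,0,0,0,0,0, 0.002,0,0,0,0,0, 0,0,0,0,0,0, 0,0,0,0,0,0, 0,0,0,0,0,0, 0,0,0,0,0,0]' >/dev/null && python3 f.py &&
python3 -m inch '[0.002,0,0,0,0,0, 0.002,0,0,0,0,0, 0.002,0,0,0,0,0, 0.002,0,0,0,0,0, 0,0,0,0,0,0, 0,0,0,0,0,0, 0,0,0,0,0,0, 0,0,0,0,0,0]' >/dev/null && python3 f.py &&
python3 -m inch '[0.002,0,0,0,0,0, 0.002,0,0,0,0,0, 0.002,0,0,0,0,0, 0.002,0,0,0,0,0, 0,0,0,0,0,0, 0,0,0,0,0,0, 0,0,0,0,0,0, 0,0,0,0,0,0]' >/dev/null && python3 f.py &&
python3 -m inch '[0.002,0,0,0,0,0, 0.002,0,0,0,0,0, 0.002,0,0,0,0,0, 0.002,0,0,0,0,0, 0,0,0,0,0,0, 0,0,0,0,0,0, 0,0,0,0,0,0, 0,0,0,0,0,0]' >/dev/null && python3 f.py
```

```text
t 6.9 draw 27.55 F 5.96 excess 0.25
t 7.5 draw 29.52 F 6.71 excess 0.77
t 8.2 draw 31.49 F 6.84 excess 0.66
t 8.9 draw 33.24 F 7.65 excess 1.26
```

```bash

python3 -m inch '[0.002,0,0,0,0,0, 0.002,0,0,0,0,0, 0.002,0,0,0,0,0, 0.002,0,0,0,0,0, 0,0,0,0,0,0, 0,0,0,0,0,0, 0,0,0,0,0,0, 0,0,0,0,0,0]' >/dev/null && python3 f.py &&
python3 -m inch '[0.002,0,0,0,0,0, 0.002,0,0,0,0,0, 0.002,0,0,0,0,0, 0.002,0,0,0,0,0, 0,0,0,0,0,0, 0,0,0,0,0,0, 0,0,0,0,0,0, 0,0,0,0,0,0]' >/dev/null && python3 f.py &&
python3 -m inch '[0.002,0,0,0,0,0, 0.002,0,0,0,0,0, 0.002,0,0,0,0,0, 0.002,0,0,0,0,0, 0,0,0,0,0,0, 0,0,0,0,0,0, 0,0,0,0,0,0, 0,0,0,0,0,0]' >/dev/null && python3 f.py &&
python3 -m inch '[0.002,0,0,0,0,0, 0.002,0,0,0,0,0, 0.002,0,0,0,0,0, 0.002,0,0,0,0,0, 0,0,0,0,0,0, 0,0,0,0,0,0, 0,0,0,0,0,0, 0,0,0,0,0,0]' >/dev/null && python3 f.py
```

```text
t 9.5 draw 35.13 F 9.15 excess 2.53
t 10.2 draw 36.95 F 9.50 excess 2.67
t 10.9 draw 39.04 F 9.76 excess 2.67
t 11.5 draw 40.97 F 10.15 excess 2.83
```

```bash

python3 -m inch '[0.002,0,0,0,0,0, 0.002,0,0,0,0,0, 0.002,0,0,0,0,0, 0.002,0,0,0,0,0, 0,0,0,0,0,0, 0,0,0,0,0,0, 0,0,0,0,0,0, 0,0,0,0,0,0]' >/dev/null && python3 f.py &&
python3 -m inch '[0.002,0,0,0,0,0, 0.002,0,0,0,0,0, 0.002,0,0,0,0,0, 0.002,0,0,0,0,0, 0,0,0,0,0,0, 0,0,0,0,0,0, 0,0,0,0,0,0, 0,0,0,0,0,0]' >/dev/null && python3 f.py
```

```text
t 12.2 draw 42.87 F 10.41 excess 2.87
t 12.9 draw 45.21 F 7.59 excess -0.24
```

The bump ended at about 44 mm, so the catch should be near 50 and the stop near 53.

```bash

python3 -m inch '[0.004,0,0,0,0,0, 0.004,0,0,0,0,0, 0.004,0,0,0,0,0, 0.004,0,0,0,0,0, 0,0,0,0,0,0, 0,0,0,0,0,0, 0,0,0,0,0,0, 0,0,0,0,0,0]' >/dev/null && python3 f.py &&
python3 -m inch '[0.002,0,0,0,0,0, 0.002,0,0,0,0,0, 0.002,0,0,0,0,0, 0.001,0,0,0,0,0, 0,0,0,0,0,0, 0,0,0,0,0,0, 0,0,0,0,0,0, 0,0,0,0,0,0]' >/dev/null && python3 f.py &&
python3 -m inch '[0.002,0,0,0,0,0, 0.002,0,0,0,0,0, 0.002,0,0,0,0,0, 0,0,0,0,0,0, 0,0,0,0,0,0, 0,0,0,0,0,0, 0,0,0,0,0,0, 0,0,0,0,0,0]' >/dev/null && python3 f.py &&
python3 -m inch '[0.001,0,0,0,0,0, 0.001,0,0,0,0,0, 0.001,0,0,0,0,0, 0.001,0,0,0,0,0, 0,0,0,0,0,0, 0,0,0,0,0,0, 0,0,0,0,0,0, 0,0,0,0,0,0]' >/dev/null && python3 f.py
```

```text
t 13.5 draw 49.18 F 7.80 excess -0.50
t 14.2 draw 50.85 F 9.01 excess 0.51
t 14.9 draw 52.31 F 9.45 excess 0.78
t 15.5 draw 53.23 F 8.86 excess 0.07
```

```bash

python3 -m inch '[0.001,0,0,0,0,0, 0.001,0,0,0,0,0, 0.001,0,0,0,0,0, 0.001,0,0,0,0,0, 0,0,0,0,0,0, 0,0,0,0,0,0, 0,0,0,0,0,0, 0,0,0,0,0,0]' >/dev/null && python3 f.py &&
python3 -m inch '[0.001,0,0,0,0,0, 0.001,0,0,0,0,0, 0.001,0,0,0,0,0, 0.001,0,0,0,0,0, 0,0,0,0,0,0, 0,0,0,0,0,0, 0,0,0,0,0,0, 0,0,0,0,0,0]' >/dev/null && python3 f.py
```

```text
t 16.2 draw 53.93 F 11.30 excess 2.43
t 16.9 draw 54.63 F 13.02 excess 4.07
```

The stop is felt at about +4 N. Easing back onto the sear.

```bash

python3 -m inch '[-0.004,0,0,0,0,0, -0.004,0,0,0,0,0, -0.004,0,0,0,0,0, -0.004,0,0,0,0,0, -0.004,0,0,0,0,0, -0.004,0,0,0,0,0, 0,0,0,0,0,0, 0,0,0,0,0,0]' >/dev/null; python3 f.py; python3 g.py -60 -120 215
```

```text
t 17.5 draw 49.69 F 7.08 excess -1.28
t 17.53 press xy 0.1 1.7 tipz 98.4 head 107.43 tilt [ 0.0005 -0.0012] F press x 0.15 y -7.08 z -1.55 open 0.0007 grip 3.3
shift now-axes [-0.4868 -0.2413 -0.4658] shift target-axes [-0.4867 -0.2403 -0.4664] turn [0.0001 0.0008 0.0014]
```

```bash

python3 -m inch '[-0.002,0,0,0,0,0, -0.002,0,0,0,0,0, -0.002,0,0,0,0,0, -0.002,0,0,0,0,0, 0,0,0,0,0,0, 0,0,0,0,0,0, 0,0,0,0,0,0, 0,0,0,0,0,0]' >/dev/null; python3 f.py
```

```text
t 18.2 draw 48.27 F 0.11 excess -8.08
```

Caught: the force is gone at 48.3 mm. Now I'll go to the blank.

```bash

python3 -m inch '[-0.03,0,0,0,0,0, -0.1,0,-0.02,0,0,0, -0.12,-0.07,-0.02,0,0,0, -0.13,-0.09,0,0,0,0, -0.13,-0.09,0,0,0,0, -0.13,-0.09,0,0,0,0, -0.13,-0.09,0,0,0,0, -0.13,-0.09,0,0,0,0]' 0 30 >/dev/null; python3 g.py -179.5 -291.3 60 109.8
python3 - <<'E'
from h import *
c=cap('side','s2'); cv2.imwrite('pics/s2c.png',cv2.resize(c['image'][120:320,200:400,::-1],(600,600)))
E
```

```text
t 18.87 press xy -131.0 -226.9 tipz 108.7 head 107.43 tilt [ 0.0005 -0.0003] F press x 1.06 y -0.43 z 0.32 open 0.0482 grip 0.0
shift now-axes [-0.2571 -0.1948  0.1947] shift target-axes [-0.2489 -0.2052  0.1947] turn [ 0.0003  0.0003 -0.0264]
```

View pics/s2c.png

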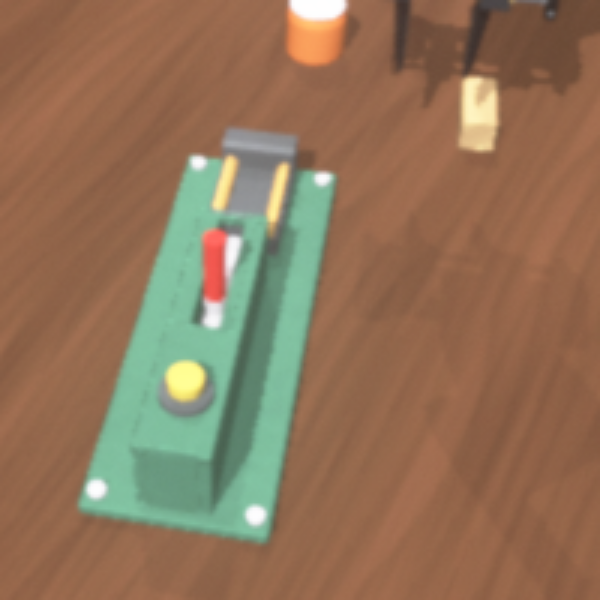

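The striker is cocked with the nest clear, and nothing else has moved.

```bash

python3 -m inch '[-0.065,-0.05,0,0,0,-0.013, -0.065,-0.05,0,0,0,-0.013, -0.065,-0.05,0.02,0,0,0, -0.054,-0.053,0.03,0,0,0, 0,0,0.06,0,0,0, 0,0,0.06,0,0,0, 0,0,0.02,0,0,0, 0,0,0,0,0,0]' >/dev/null; python3 g.py -179.5 -291.3 14 109.8
```

```text
t 19.58 press xy -178.9 -288.4 tipz 59.1 head 109.75 tilt [-0.0028  0.0025] F press x -0.82 y -0.68 z -0.33 open 0.0946 grip 0.0
shift now-axes [-0.012  -0.0024  0.1805] shift target-axes [-0.0114 -0.0027  0.1805] turn [-0.0011 -0.0021 -0.0006]
```

```bash

python3 -m inch '[-0.008,-0.002,0.03,0,0,0, 0,0,0.04,0,0,0, 0,0,0.04,0,0,0, 0,0,0.03,0,0,0, 0,0,0.03,0,0,0, 0,0,0.01,0,0,0, 0,0,0,0,0,0, 0,0,0,0,0,0]' >/dev/null; python3 g.py -179.5 -291.3 14 109.8
python3 - <<'E'
from h import *
c=cap('side','s3'); cv2.imwrite('pics/s3c.png',cv2.resize(c['image'][100:220,280:440,::-1],(800,600)))
E
```

```text
t 20.25 press xy -178.8 -290.9 tipz 15.8 head 109.78 tilt [-0.0002  0.0001] F press x -0.56 y 0.33 z 0.86 open 0.0952 grip 0.0
shift now-axes [-0.0015 -0.003   0.0072] shift target-axes [-0.0015 -0.003   0.0072] turn [-0.0001 -0.0001 -0.0002]
```

View pics/s3c.png

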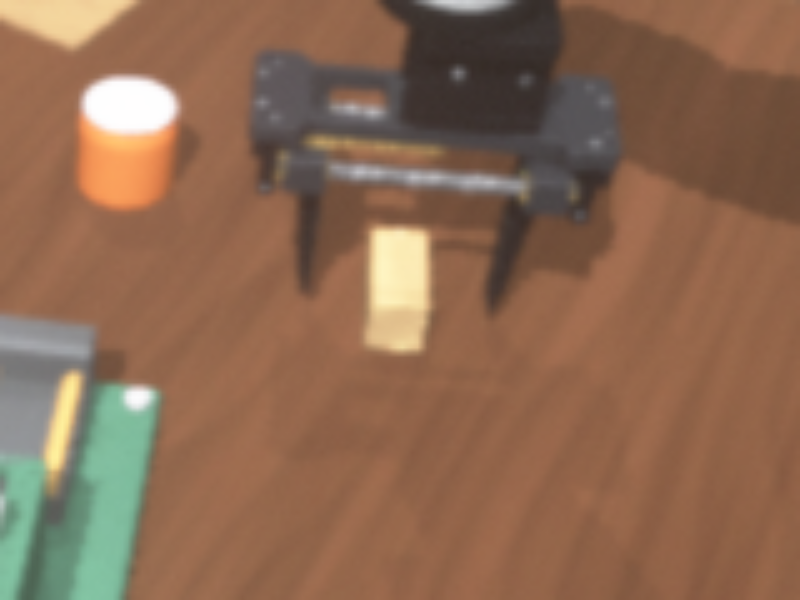

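The fingers straddle the blank centrally. Closing.

```bash

python3 -m inch '[0,0,0,0,0,0, 0,0,0,0,0,0, 0,0,0,0,0,0, 0,0,0,0,0,0, 0,0,0,0,0,0, 0,0,0,0,0,0, 0,0,0,0,0,0, 0,0,0,0,0,0]' 1 25 >/dev/null
python3 -m inch '[0,0,0,0,0,0, 0,0,0,0,0,0, 0,0,0,0,0,0, 0,0,0,0,0,0, 0,0,0,0,0,0, 0,0,0,0,0,0, 0,0,0,0,0,0, 0,0,0,0,0,0]' >/dev/null; python3 g.py
python3 -m inch '[0,0,-0.02,0,0,0, 0,0,-0.05,0,0,0, 0,0,-0.08,0,0,0, 0,0,-0.09,0,0,0, 0,0,-0.08,0,0,0, 0,0,-0.02,0,0,0, 0,0,0,0,0,0, 0,0,0,0,0,0]' >/dev/null; python3 g.py 0 -130 101
```

```text
t 21.63 press xy -178.9 -290.9 tipz 15.9 head 109.77 tilt [-0.  0.] F press x 0.36 y -0.27 z 0.16 open 0.0298 grip 25.0
t 22.30 press xy -178.9 -290.8 tipz 101.0 head 109.77 tilt [ 0.0003 -0.0003] F press x -1.21 y -0.13 z -1.04 open 0.0299 grip 25.0
shift now-axes [ 6.116e-01  7.428e-01 -1.000e-04] shift target-axes [ 0.6431  0.7158 -0.    ] turn [0.0001 0.0002 0.0274]
```

```bash

python3 -m inch '[0,0,0,0,0,0.0274, 0.06,0.07,0,0,0,0, 0.1,0.11,0,0,0,0, 0.11,0.12,0,0,0,0, 0.11,0.12,0,0,0,0, 0.11,0.12,0,0,0,0, 0.1,0.11,0,0,0,0, 0.05,0.06,0,0,0,0]' >/dev/null
python3 -m inch '[0,0.003,0.02,0,0,0, 0,0.003,0.03,0,0,0, 0,0,0.03,0,0,0, 0,0,0.02,0,0,0, 0,0,0,0,0,0, 0,0,0,0,0,0, 0,0,0,0,0,0, 0,0,0,0,0,0]' >/dev/null
python3 g.py 0 -130 72
python3 - <<'E'
from h import *
from m import seg
a=cap('side','s4'); b=cap('top','t4')
i=np.hstack([cv2.resize(a['image'][130:230,230:330,::-1],(400,400)),cv2.resize(b['image'][150:250,270:370,::-1],(400,400))]);cv2.imwrite('pics/c4.png',i)
W=cloud(a);O=np.array([.5233,.0190]);th=np.radians(17.3);X=np.array([np.cos(th),np.sin(th)]);Y=np.array([-X[1],X[0]])
m=seg(a,(10,30,110),(35,210,255),(230,120,330,230))&(W[...,2]>.05); q=W[m]
e=(q[:,:2]-O); x=e@X*1e3;y=e@Y*1e3;z=q[:,2]*1e3
print(len(q),'z',np.percentile(z,[2,50,98]),'x',np.percentile(x,[2,98]),'y',np.percentile(y,[2,98]))
t=z>np.percentile(z,98)-5; print('top',t.sum(),'x',np.percentile(x[t],[2,98]),'y',np.percentile(y[t],[2,98]))
f=(z<np.percentile(z,98)-8); print('front',f.sum(),np.percentile(y[f],[5,50,95]),np.percentile(x[f],[2,98]),z[f].min())
E
```

```text
t 23.63 press xy -0.0 -131.4 tipz 76.4 head 107.25 tilt [ 0.0008 -0.0003] F press x 0.75 y 0.70 z -1.51 open 0.0302 grip 25.0
shift now-axes [0.0057 0.0001 0.0177] shift target-axes [0.0057 0.0001 0.0177] turn [ 0.0005  0.0003 -0.0005]
600 z [ 65.05489641  94.11218752 190.1299335 ] x [-36.73039573  42.68564333] y [-159.66283052   -4.74399969]
top 55 x [-58.02454058  90.07132249] y [-157.93241273  -98.06758375]
front 505 [-155.05297068 -111.00888767  -96.46085327] [-36.72436058  40.28032665] 50.91853765127775
```

View pics/c4.png

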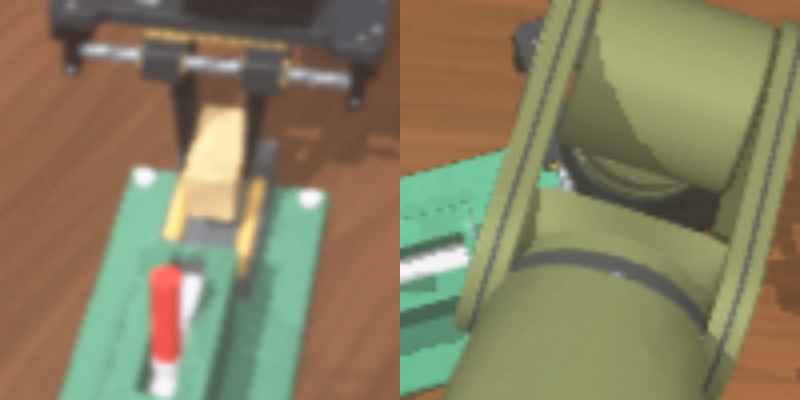

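The blank is held level above the nest and aligned with it. I'll check its y with cleaner limits.

```bash
python3 - <<'E'
from h import *
O=np.array([.5233,.0190]);th=np.radians(17.3);X=np.array([np.cos(th),np.sin(th)]);Y=np.array([-X[1],X[0]])
for n in('s0' ,'s4'):
    W=cloud(dict(np.load(f'pics/{"side0" if n=="s0" else n}.npz')));e=W[...,:2]-O;x=e@X*1e3;y=e@Y*1e3;z=W[...,2]*1e3
    if n=='s4':
        m=(z>66)&(z<86)&(abs(x)<14)&(y>-115)&(y<-85);print('front',m.sum(),np.percentile(y[m],[10,50,90]),np.polyfit(x[m],y[m],1))
        m=(z>88)&(z<97)&(abs(x)<25)&(y>-125)&(y<-95);print('top',m.sum(),z[m].mean(),np.percentile(x[m],[1,5,95,99]))
    # press refs from the same camera
    m=(z>88)&(z<106)&(abs(x)<20)&(y>95)&(y<135);print('button',np.mean(x[m]),np.mean(y[m]))
    m=(z>20)&(z<76)&(abs(x)<24)&(y>150)&(y<170);print('house end 160:',np.median(y[m]))
    m=(z>77)&(z<83)&(abs(x)<40)&(y>20)&(y<90);print('house x ±26:',np.percentile(x[m],[1,99]))
E
```

```text
button 2.076650626872357 119.63315634401764
house end 160: 160.98856027253478
house x ±26: [-22.57233817  28.66556736]
front 82 [-101.43620659  -99.26585418  -97.74611448] [  0.12785958 -99.75038004]
top 134 93.05082908004394 [-18.51142907 -13.74402639  16.46954457  20.82374192]
button 2.259876341753127 119.48527983691865
house end 160: 161.03860832048355
house x ±26: [-22.52981794  28.53672676]
```

```bash

python3 -m inch '[0.008,0.002,0.01,0,0,0, 0,0,0.02,0,0,0, 0,0,0.02,0,0,0, 0,0,0.02,0,0,0, 0,0,0.015,0,0,0, 0,0,0.01,0,0,0, 0,0,0,0,0,0, 0,0,0,0,0,0]' >/dev/null; python3 g.py 0.5 -129.6 46
python3 -m inch '[0,0,0.006,0,0,0, 0,0,0.006,0,0,0, 0,0,0.006,0,0,0, 0,0,0,0,0,0, 0,0,0,0,0,0, 0,0,0,0,0,0, 0,0,0,0,0,0, 0,0,0,0,0,0]' >/dev/null; python3 g.py 0.5 -129.6 46
```

```text
t 24.40 press xy 0.6 -128.9 tipz 51.9 head 107.30 tilt [-0.0005  0.0002] F press x 0.54 y -0.40 z -0.58 open 0.0301 grip 25.0
shift now-axes [-0.0029 -0.0005  0.0234] shift target-axes [-0.0029 -0.0005  0.0234] turn [-0.0003 -0.0002  0.0001]
t 25.07 press xy 0.7 -128.9 tipz 47.8 head 107.30 tilt [ 0.0002 -0.    ] F press x -0.46 y 0.38 z -0.02 open 0.0303 grip 25.0
shift now-axes [-0.0028 -0.0007  0.007 ] shift target-axes [-0.0028 -0.0007  0.007 ] turn [0.0001 0.0001 0.    ]
```

```bash

python3 -m inch '[0,0,0.003,0,0,0, 0,0,0.003,0,0,0, 0,0,0.001,0,0,0, 0,0,0,0,0,0, 0,0,0,0,0,0, 0,0,0,0,0,0, 0,0,0,0,0,0, 0,0,0,0,0,0]' >/dev/null; python3 g.py
python3 -m inch '[0,0,0,0,0,0, 0,0,0,0,0,0, 0,0,0,0,0,0, 0,0,0,0,0,0, 0,0,0,0,0,0, 0,0,0,0,0,0, 0,0,0,0,0,0, 0,0,0,0,0,0]' 0.3 25 >/dev/null; python3 g.py
python3 -m inch '[0,0,-0.04,0,0,0, 0,0,-0.08,0,0,0, 0,0,-0.12,0,0,0, 0,0,-0.12,0,0,0, 0,0,-0.12,0,0,0, 0,0,-0.1,0,0,0, 0,0,-0.03,0,0,0, 0,0,0,0,0,0]' 0.3 >/dev/null; python3 g.py 0 115 150
python3 -m inch '[0,0,0,0,0,0, 0,-0.14,0,0,0,0, 0,-0.14,0,0,0,0, 0,-0.14,0,0,0,0, 0,-0.14,0,0,0,0, 0,-0.14,0,0,0,0, 0,-0.14,0,0,0,0, 0,0,0,0,0,0]' 1 20 >/dev/null
python3 - <<'E'
from h import *
a=cap('side','s5'); b=cap('top','t5')
i=np.hstack([cv2.resize(a['image'][150:250,220:320,::-1],(400,400)),cv2.resize(b['image'][150:250,260:360,::-1],(400,400))]);cv2.imwrite('pics/c5.png',i)
O=np.array([.5233,.0190]);th=np.radians(17.3);X=np.array([np.cos(th),np.sin(th)]);Y=np.array([-X[1],X[0]])
W=cloud(b);e=W[...,:2]-O;x=e@X*1e3;y=e@Y*1e3;z=W[...,2]*1e3
m=(z>57)&(z<68)&(abs(x)<25)&(y>-175)&(y<-85);q=np.c_[x,y,z][0:0] if 0 else None
p=np.c_[x[m],y[m]].astype(np.float32);print(m.sum(),z[m].mean(),z[m].std(),cv2.minAreaRect(p))
E
```

```text
t 25.73 press xy 0.6 -128.9 tipz 45.9 head 107.30 tilt [0.0001 0.    ] F press x 0.00 y -0.46 z 0.48 open 0.0299 grip 25.0
t 26.40 press xy 0.7 -128.9 tipz 45.9 head 107.30 tilt [-0.  0.] F press x -0.26 y -0.24 z 0.28 open 0.0663 grip 0.0
t 27.07 press xy 1.1 -129.2 tipz 202.1 head 107.30 tilt [ 0.0061 -0.0017] F press x 0.61 y 0.61 z -0.10 open 0.0667 grip 0.0
shift now-axes [ 0.9773 -0.0054  0.2051] shift target-axes [ 0.9766 -0.0043  0.2085] turn [0.0034 0.0022 0.    ]
347 61.90967313044593 2.2442377296862515 ((-2.5558815002441406, -135.58078002929688), (76.69178009033203, 35.069942474365234), 88.42005920410156)
```

View pics/c5.png

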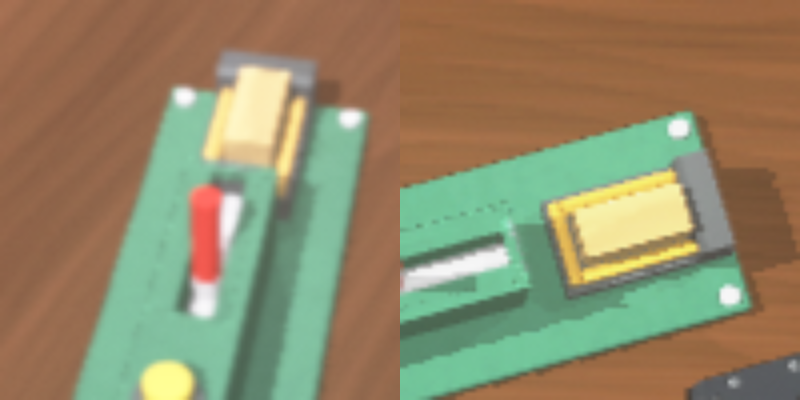

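The blank sits flat in the nest with its top at z 62 mm, and the striker is still cocked. Next, the button.

```bash

python3 -m inch '[0.14,0,0,0,0,0, 0.14,0,0,0,0,0, 0.14,0,0,0,0,0, 0.14,0,0,0,0,0, 0.14,0,0,0,0,0, 0.14,0,0,0,0,0, 0.13,0,0,0,0,0, 0,0,0,0,0,0]' >/dev/null
python3 g.py 0 115 130
```

```text
t 28.50 press xy -209.0 118.4 tipz 197.6 head 107.97 tilt [-0.002   0.0024] F press x 0.36 y -1.36 z -0.31 open 0.0005 grip 0.0
shift now-axes [-0.024   0.8362  0.2693] shift target-axes [-0.0135  0.8361  0.2703] turn [-0.0007 -0.0019  0.0074]
```

```bash

python3 -m inch '[0,0,0,0,0,0.0074, -0.002,0.12,0.02,0,0,0, -0.002,0.14,0.03,0,0,0, -0.002,0.14,0.05,0,0,0, -0.002,0.14,0.05,0,0,0, -0.002,0.14,0.05,0,0,0, -0.002,0.13,0.05,0,0,0, -0.002,0.026,0.02,0,0,0]' >/dev/null
python3 g.py 0 115 106
```

```text
t 29.17 press xy 3.1 105.8 tipz 126.9 head 106.49 tilt [-0.0048 -0.0007] F press x -1.26 y -0.86 z 0.17 open 0.0003 grip 0.0
shift now-axes [ 0.0365 -0.0126  0.0837] shift target-axes [ 0.0367 -0.0125  0.0836] turn [-0.003  -0.0005 -0.009 ]
```

```bash

python3 -m inch '[0.01,0,0,0,0,0, 0.01,0,0,0,0,0, 0,0,0,0,0,0, 0,0,0,0,0,0, 0,0,0,0,0,0, 0,0,0,0,0,0, 0,0,0,0,0,0, 0,0,0,0,0,0]' >/dev/null
python3 g.py 0 115 104
```

```text
t 29.83 press xy -0.6 112.7 tipz 131.5 head 106.64 tilt [0.001  0.0001] F press x 0.57 y 0.32 z -0.14 open 0.0008 grip 0.0
shift now-axes [0.0092 0.0024 0.1098] shift target-axes [0.0091 0.0026 0.1098] turn [ 0.0007  0.0001 -0.0073]
```

```bash

python3 -m inch '[0.009,0.002,0.01,0,0,0, 0,0,0.03,0,0,0, 0,0,0.04,0,0,0, 0,0,0.02,0,0,0, 0,0,0.01,0,0,0, 0,0,0,0,0,0, 0,0,0,0,0,0, 0,0,0,0,0,0]' >/dev/null; python3 g.py
python3 -m inch '[0,0,0.008,0,0,0, 0,0,0.008,0,0,0, 0,0,0.008,0,0,0, 0,0,0.008,0,0,0, 0,0,0.008,0,0,0, 0,0,0.006,0,0,0, 0,0,0,0,0,0, 0,0,0,0,0,0]' >/dev/null; python3 g.py
python3 - <<'E'
from h import *
c=cap('side','s6'); cv2.imwrite('pics/s6c.png',cv2.resize(c['image'][140:290,210:330,::-1],(480,600)))
E
```

```text
t 30.50 press xy 0.3 114.9 tipz 103.6 head 106.64 tilt [0.0004 0.    ] F press x -0.07 y 0.27 z 0.35 open 0.0005 grip 0.0
t 31.17 press xy 0.5 114.9 tipz 92.7 head 106.63 tilt [0.0015 0.0004] F press x 0.20 y -0.02 z 4.75 open 0.0004 grip 2.1
```

View pics/s6c.png

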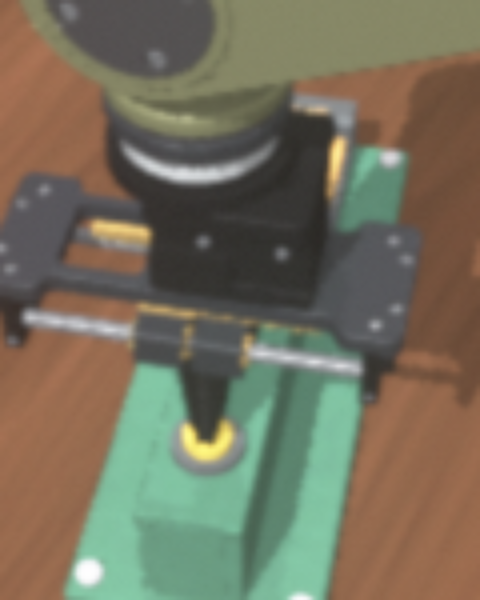

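The fingertips are centred on the button. The handle is hidden, so I'll press a little more, then lift and look.

```bash

python3 -m inch '[0,0,0.004,0,0,0, 0,0,0.002,0,0,0, 0,0,0,0,0,0, 0,0,0,0,0,0, 0,0,0,0,0,0, 0,0,0,0,0,0, 0,0,0,0,0,0, 0,0,0,0,0,0]' >/dev/null; python3 g.py
python3 -m inch '[0,0,-0.03,0,0,0, 0,0,-0.1,0,0,0, 0,0,-0.1,0,0,0, 0,0,-0.1,0,0,0, 0,-0.12,0,0,0,0, 0,-0.14,0,0,0,0, 0,-0.14,0,0,0,0, 0,-0.14,0,0,0,0]' >/dev/null
python3 -m inch '[0,-0.14,0,0,0,0, 0,-0.1,0,0,0,0, 0,0,0,0,0,0, 0,0,0,0,0,0, 0,0,0,0,0,0, 0,0,0,0,0,0, 0,0,0,0,0,0, 0,0,0,0,0,0]' >/dev/null; python3 g.py
python3 - <<'E'
from h import *
a=cap('side','s7'); b=cap('top','t7')
i=np.hstack([cv2.resize(a['image'][150:280,210:340,::-1],(400,400)),cv2.resize(b['image'][150:280,230:360,::-1],(400,400))]);cv2.imwrite('pics/c7.png',i)
E
```

```text
t 31.88 press xy 0.4 114.9 tipz 90.7 head 106.64 tilt [0.0014 0.0004] F press x 2.58 y 0.29 z 4.85 open 0.0007 grip 2.4
t 33.22 press xy -194.2 117.1 tipz 172.6 head 106.65 tilt [-0.002  -0.0001] F press x -0.58 y 0.11 z -0.55 open 0.0005 grip 0.0
```

View pics/c7.png

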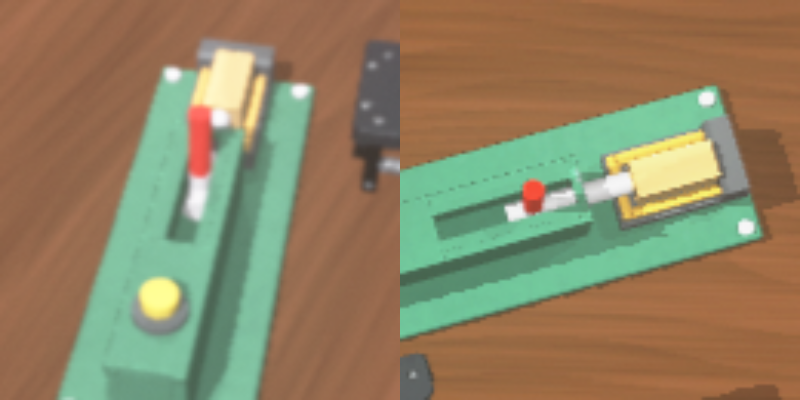

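The striker has fired and its nose rests on the blank, which is flat against the anvil. The button is back up and the robot is clear.

```bash
python3 -c "
from rig import bot
print(bot.hand_in())"
```

```text
the job is handed in; nothing more can be done
None
```

I cocked the stamp gently onto its sear, set the blank flat in the nest, and tripped it with the button. The final pictures show the striker resting on the blank, and I handed the job in with the robot clear at about 33 s of the 61 s allowed.

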